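Shut the empty tray and draw out the heat sink's tray

ROBOT

A 7-joint arm with a two-finger parallel gripper is mounted at the origin on the work surface; the furniture and walls round the work are solid. World frame = base frame: x ahead of the robot, y to its left, z up, the work surface at z = 0. Lengths are in m, angles in rad, forces in N, time in s.
With the tool pointing down it reaches from about 0.4 to 0.85 m from the base axis. Payload 10.4 kg.
Tool frame: the origin (TCP) lies on the centre line of the jaws, within the pads' length; the fingertips stand 8 mm ahead of it and the grasp point (between the pads) lies 11 mm behind it; z points along the fingers, y is the direction in which the jaws open and shut (so a half turn about z gives the same grasp; the last joint's range is limited). The gripper opens to 85 mm and grips with 20 to 120 N. Pads are 22 mm wide; open, the fingers measure 114 mm over their backs; the gripper's body (76 mm by 85 mm) begins 54 mm behind the grasp point. The pads swing forward as they close: fully open they stand 13 mm farther back than shut.
Start: joints at [-1.371, 0.332, -0.065, 1.46, 0.022, 1.35, -0.088], TCP at [0.138, 0.61, 0.239] pointing down, gripper open.
Joint ranges: [-2.6, 2.6], [-0.5, 2.12], [-1.47, 1.34], [0.16, 2.42], [-1.27, 4.41], [0.06, 2.06], [-2.6, 2.6]. Speed limits (rad/s): [2.22, 2.22, 2.79, 2.79, 3.14, 3.14, 3.14].

INTERFACE

Orientations are given as a unit quaternion [x, y, z, w].
In Python, from workcell import manip gives the robot as it stands.
- The arm moves only by the tool arm_command, never from a script. Its argument "targets" is text: rows parted by semicolons, each of 6 numbers parted by spaces: the shift along the tool's x, y, z in mm, then the turn, a rotation vector about the tool's x, y, z in rad. A call has 1 to 5 rows; each row shifts and turns the commanded pose from where the row before left it, along the tool's axes as they then stand; what a row does not reach is not made up. A row lasts 1/8 s, in which the tool goes at most 62.5 mm and 10.7 degrees, less where a joint would pass 70% of its speed; a pose out of reach is approached as far as the arm can. A call is refused whole if a number of a shift passes 62.5 or a number of a turn 0.188, either way. A call with a gripper value outside its range is refused whole. "grip" is the finger opening in mm, from 0 to 85.4, set as the call begins (left out, the last holds). The fingers move at their own pace and stop on an object; "squeeze" is the grip in N (left out, the last holds). Time passes only in rows, so rows that do not move let the fingers close. It gives the time, the measured TCP pose, the force and the opening at its end, in the units of the state.
- manip.get_obs(): the state, without advancing time (a new reading comes with each control period).
- manip.camera(name): name is "scene" or "top" or "wrist"; returns a dict with "frame" (400x640x3 uint8, red, green, blue), "vertical_fov" (degrees; the focal length in pixels is half the picture's height over the tangent of half this angle, whatever the lens; pixels are square), "cx", "cy" (the principal point, pixels), "rvec" (rotation vector, rad) and "tvec" (3), from world to camera coordinates, as OpenCV has them. Camera axes: x right, y down, z forward; pixel columns grow to the right and rows downward; lengths in m; the calibration is good to about 2 mm. A picture is of the moment at which its call begins. There is no depth.
- manip.hand_in(): hands the job in, once; it reports no verdict.
Trained networks look in a picture, given as the dict that the camera call returned (one of the last four; its "shot" number tells which), for a name from the list of things; names that differ only in an ending like _2 or _b are one class to them, and where a whole thing is asked for, a point or a joint stands for the part that bears it (a point fixed in the world has none). Each returns a list of dicts, best first, with "p" (0 to 1); they miss things now and then, are a little off and sometimes report something else, mostly with a low value. They report only what shows in the picture. A call takes as long as a camera call. They do not tell look-alikes from the thing itself.
- manip.search_frame(picture, name): "xyz" ([x, y, z] in m, in the coordinates of the camera as it stood for that picture, good to about 4 mm: the middle of the surface that is visible of it).
The state is a dict: "clock": time; "joint_pos": joint angles; "joint_velocities": joint speeds; "tau": joint torques, N m; "position": TCP position; "ee_rot": TCP orientation; "ft_force": force on the tool from outside, world axes, zero at the start; "torque": the same for the moment, N m; "grip_width": opening from 0.0 (shut) to 1.0 (fully open).
Only numpy, scipy, OpenCV 4.12 (cv2) and the standard library are available. Lean on these libraries where they do the work, as an engineer would, in place of code of your own. Each camera call takes 0.05 s, during which the arm holds its last target.

TASK

On the bench stand three slide-out parts trays: push the empty one, which was left standing out, fully home. Then hook your fingertips behind the upturned lip of the tray with the small finned heat sink and draw it out along its rails as far as it goes, so the heat sink comes out with it. Do not pinch or lift anything or touch the heat sink or the transformer, and leave the transformer's tray shut and the loose things on the bench where they are.

Things in the scene. Friction and masses are not known exactly. Their poses are not given: they have to be found in the camera images.
- spare_unit: slide unit fixed to the bench, holding the empty tray: 170 mm long, 128 mm wide, grey side rails 42 mm high, open above. Origin: centre of its underside; x points to its rear, the tray comes out at its front (-x), towards the robot. The three units are alike.
- sink_unit: slide unit fixed to the bench, holding the tray with the heat sink: 170 mm long, 128 mm wide, grey side rails 42 mm high, open above. Origin: centre of its underside; x points to its rear, the tray comes out at its front (-x), towards the robot. The three units are alike.
- coil_unit: slide unit fixed to the bench, holding the tray with the transformer: 170 mm long, 128 mm wide, grey side rails 42 mm high, open above. Origin: centre of its underside; x points to its rear, the tray comes out at its front (-x), towards the robot. The three units are alike.
- spare_lip (a point): upturned lip at the front of the empty tray, 110 mm wide, 4 mm thick, rolled top edge 8 mm thick. This point: middle of its top edge, 64 mm above the bench. x points inwards (the way the tray goes home), y along the lip, z up. It rises 50 mm above the tray floor, which reaches 160 mm inwards and is 94 mm wide between 16 mm high walls.
- spare_front (a point): grey front plate on the outside of the lip of the empty tray, 116 mm wide, 44 mm high, 4 mm thick, fixed to the tray; its top edge is 10 mm below the lip's. This point: centre of its outer face, 32 mm above the bench, 6 mm outside the lip's middle plane; x points inwards.
- spare_tray (a joint): how far the empty tray is drawn out of its slide unit, m: 0 = fully home, 0.100 = drawn out to its stop (towards the lip's -x). Starts standing out by 50 to 90 mm. Slides with about 2 N of friction plus 8 N per m/s, no spring; stays where it is left.
- sink_lip (a point): upturned lip at the front of the tray that carries the heat sink, 110 mm wide, 4 mm thick, rolled top edge 8 mm thick. This point: middle of its top edge, 64 mm above the bench. x points inwards (the way the tray goes home), y along the lip, z up. It rises 50 mm above the tray floor, which reaches 160 mm inwards and is 94 mm wide between 16 mm high walls. The first 50 mm behind it are empty.
- sink_front (a point): grey front plate on the outside of the lip of the tray that carries the heat sink, 116 mm wide, 44 mm high, 4 mm thick, fixed to the tray; its top edge is 10 mm below the lip's. This point: centre of its outer face, 32 mm above the bench, 6 mm outside the lip's middle plane; x points inwards.
- sink_tray (a joint): how far the tray that carries the heat sink is drawn out of its slide unit, m: 0 = fully home, 0.100 = drawn out to its stop (towards the lip's -x). Starts home or up to 8 mm out. Slides with about 2 N of friction plus 8 N per m/s, no spring; stays where it is left.
- coil_lip (a point): upturned lip at the front of the tray that carries the transformer, 110 mm wide, 4 mm thick, rolled top edge 8 mm thick. This point: middle of its top edge, 64 mm above the bench. x points inwards (the way the tray goes home), y along the lip, z up. It rises 50 mm above the tray floor, which reaches 160 mm inwards and is 94 mm wide between 16 mm high walls.
- coil_tray (a joint): how far the tray that carries the transformer is drawn out of its slide unit, m: 0 = fully home, 0.100 = drawn out to its stop (towards the lip's -x). Starts home or up to 8 mm out. Slides with about 2 N of friction plus 8 N per m/s, no spring; stays where it is left.
- finned_sink: small silver finned heat sink, 50x45x30 mm, lying loose on its tray's floor. Origin: centre of its underside.
- coil: small dark transformer with a yellow winding, 68x62x40 mm, standing loose in its tray. Origin: under its middle.
- capacitor: dark blue upright can capacitor, 35 mm diameter, 60 mm high, loose on the bench. Origin: centre of its underside.
- tape_roll: roll of black tape lying flat, 62 mm across, 19 mm high, loose on the bench. Origin: centre of its underside.
- case_fan: black square fan lying flat, 80x80x25 mm, loose on the bench. Origin: centre of its underside.
There are look-alikes about, which are no part of the job. What is shaped like the finned_sink but red is not meant.

How it is judged:
By the outcome, as a careful person would: the job done as asked, in the order asked, and still so for the second after the job is handed in, with the robot touching nothing.
It also fails if it takes over 45 s, if anything falls off the work surface, if the arm or the gripper's body presses on something with over 40 N, if the wrist force passes 120 N, or if a joint passes its speed limit or range.

## Working session

There is one attempt and no reset: what is moved stays moved. The work goes in short steps, Python scripts to look and compute and a tool call to move; the robot and the scene stay as the last step left them, time stands still between calls to the robot, and variables do not carry over. Pictures are saved under pics/ and viewed, and the job is handed in when it is done.

Besides the shell and the picture viewer there is one more tool, called after "Request:" as a command line: name --argument value ..., lists and objects as JSON in quotes. arm_command: Moves the arm, as the interface text tells. Its arguments: {"type":"object","properties":{"targets":{"type":"string"},"grip":{"type":"number"},"squeeze":{"type":"number"}},"required":["targets"]}

```bash
mkdir -p pics; cat > h.py <<'E'
import numpy as np,cv2
from workcell import manip
from scipy.spatial.transform import Rotation as R
def shot(n,f=None):
    p=manip.camera(n)
    if f: cv2.imwrite('pics/'+f,p['frame'][:,:,::-1])
    return p
def K(p):
    f=200/np.tan(np.radians(p['vertical_fov'])/2)
    return np.array([[f,0,p['cx']],[0,f,p['cy']],[0,0,1.]])
def c2w(p,x): return R.from_rotvec(np.ravel(p['rvec'])).inv().apply(np.array(x)-np.ravel(p['tvec']))
def proj(p,X): return cv2.projectPoints(np.array(X,float).reshape(-1,3),np.array(p['rvec'],float),np.array(p['tvec'],float),K(p),None)[0].reshape(-1,2)
def ray(p,uv,z):
    d=np.linalg.inv(K(p))@np.array([uv[0],uv[1],1.]); Rm=R.from_rotvec(np.ravel(p['rvec'])).inv()
    o=-Rm.apply(np.ravel(p['tvec'])); d=Rm.apply(d); return o+d*(z-o[2])/d[2]
E
python3 - <<'E'
from h import *
o=manip.get_obs(); print(o)
for n in ['scene','top']:
    p=shot(n,n+'1.png'); print(n,p['vertical_fov'])
    for k in ['spare_lip','sink_lip','coil_lip','spare_front','sink_front','finned_sink','coil','spare_unit','capacitor','tape_roll','case_fan']:
        for d in manip.search_frame(p,k)[:4]:
            w=c2w(p,d['xyz']); print(k,round(d['p'],2),w.round(3),proj(p,w).round()[0])
E
```

```text
{'clock': 0.0, 'joint_pos': array([-1.37062718,  0.33286087, -0.06469246,  1.46093205,  0.02159232,
        1.34994825, -0.08846698]), 'joint_velocities': array([-6.19983939e-04, -2.98128827e-04, -1.23330814e-03,  7.05321159e-04,
        8.83734115e-04, -2.36759602e-04,  9.16750364e-07]), 'tau': array([-4.22671328e-04, -6.25443435e+01,  4.87813528e-02, -3.91625583e+01,
        1.61670672e-02,  9.45943786e-03,  5.73274019e-05]), 'position': array([0.13800675, 0.60918693, 0.23852722]), 'ee_rot': array([ 1.11132013e-01,  9.93805387e-01, -7.25047593e-04, -4.86389729e-05]), 'ft_force': array([-0.79585829, -1.67635747,  0.08827033]), 'torque': array([ 0.00545217, -0.03616315, -0.01538163]), 'grip_width': 1.0028065011442826}
scene 43.518562371726546
spare_lip 0.66 [ 0.564 -0.002  0.02 ] [321. 216.]
spare_lip 0.23 [ 0.626 -0.004  0.022] [330. 206.]
sink_lip 0.67 [0.62  0.194 0.027] [281. 191.]
coil_lip 0.88 [ 0.522 -0.235  0.025] [380. 241.]
coil_lip 0.58 [0.621 0.197 0.027] [280. 191.]
coil_lip 0.56 [ 0.477 -0.415  0.019] [431. 269.]
spare_front 0.65 [0.565 0.004 0.022] [320. 214.]
sink_fro
[... 681 characters left out ...]
017] [324. 204.]
sink_front 0.64 [0.694 0.195 0.015] [264. 170.]
sink_front 0.47 [ 0.487 -0.41   0.021] [449. 228.]
sink_front 0.29 [ 0.572 -0.004  0.018] [324. 205.]
finned_sink 0.77 [0.732 0.182 0.038] [267. 158.]
finned_sink 0.71 [ 0.433 -0.173  0.023] [377. 246.]
finned_sink 0.54 [0.762 0.343 0.019] [220. 151.]
coil 0.49 [ 0.62  -0.255  0.048] [401. 187.]
spare_unit 0.82 [ 0.631 -0.005  0.015] [325. 187.]
capacitor 0.68 [ 0.431 -0.063  0.059] [344. 247.]
tape_roll 0.79 [ 0.485 -0.407  0.024] [449. 228.]
tape_roll 0.19 [0.693 0.197 0.015] [264. 171.]
case_fan 0.69 [0.597 0.382 0.019] [209. 200.]
case_fan 0.56 [ 0.574 -0.002  0.017] [324. 204.]
case_fan 0.15 [0.691 0.194 0.017] [265. 171.]
```

```bash
python3 - <<'E'
import cv2
for n in['scene','top']:
    i=cv2.imread(f'pics/{n}1.png'); c=i[120:300,180:480]; cv2.imwrite(f'pics/{n}1c.png',cv2.resize(c,(800,480),interpolation=2))
E
```

```text
(no output)
```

View pics/scene1.png

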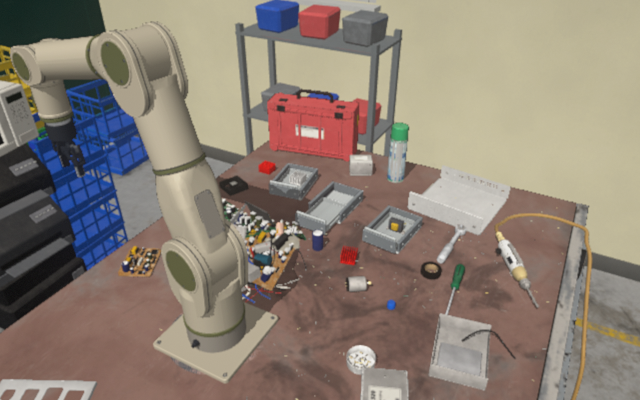

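View pics/top1.png

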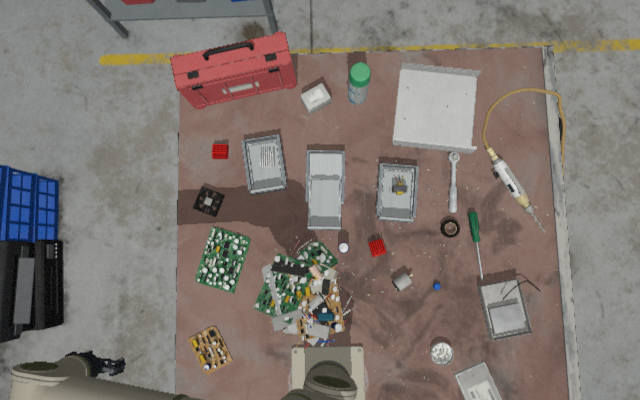

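```bash
ls pics
```

```text
scene1.png
scene1c.png
top1.png
top1c.png
```

View pics/scene1c.png

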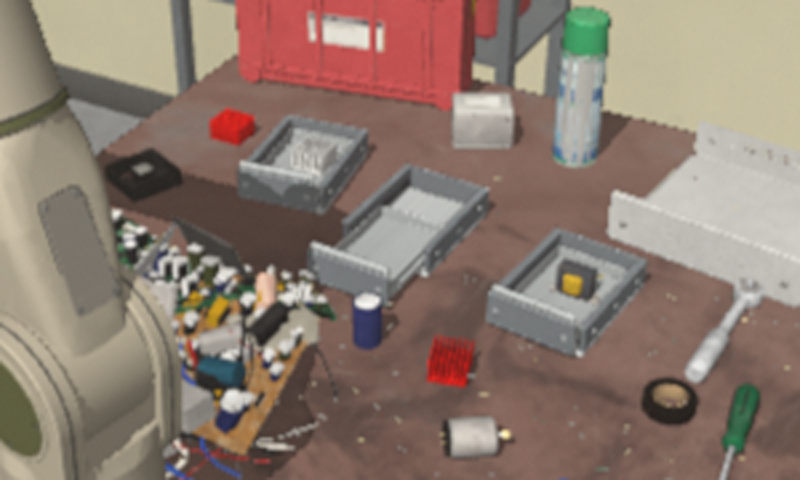

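View pics/top1c.png

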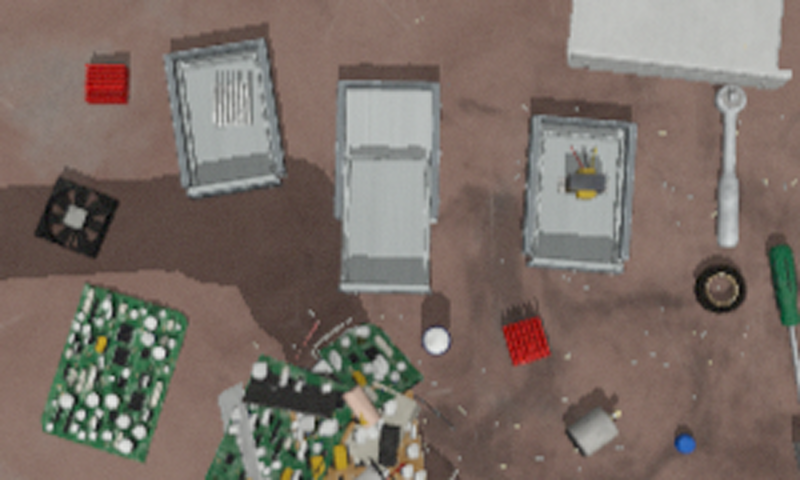

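Top view: silver finned sink at (267,158) sits in the left tray. Its look-alikes are two red sinks on the bench at (220,151) and (377,246). The empty, drawn-out tray is at (325,195) and the transformer tray at (398,190). The capacitor (344,247) and the board pile stand close to the empty tray's front. Next I measure the corners.

```bash
python3 - <<'E'
import cv2
i=cv2.imread('pics/top1.png')
cv2.imwrite('pics/t_a.png',cv2.resize(i[125:200,235:295],None,fx=8,fy=8,interpolation=cv2.INTER_CUBIC))
cv2.imwrite('pics/t_b.png',cv2.resize(i[200:250,295:395],None,fx=8,fy=8,interpolation=cv2.INTER_CUBIC))
E
```

```text
(no output)
```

View pics/t_a.png

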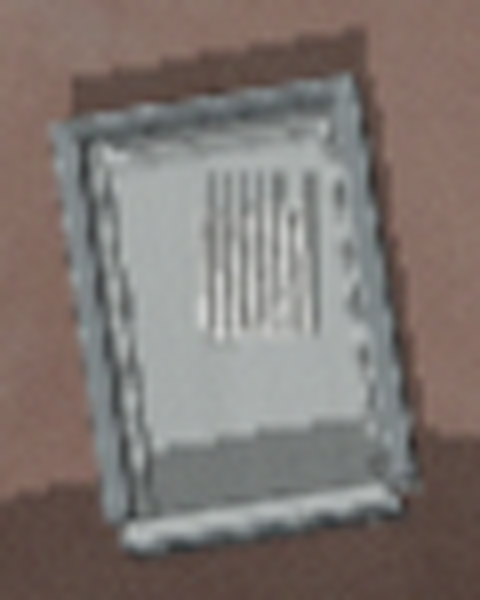

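View pics/t_b.png

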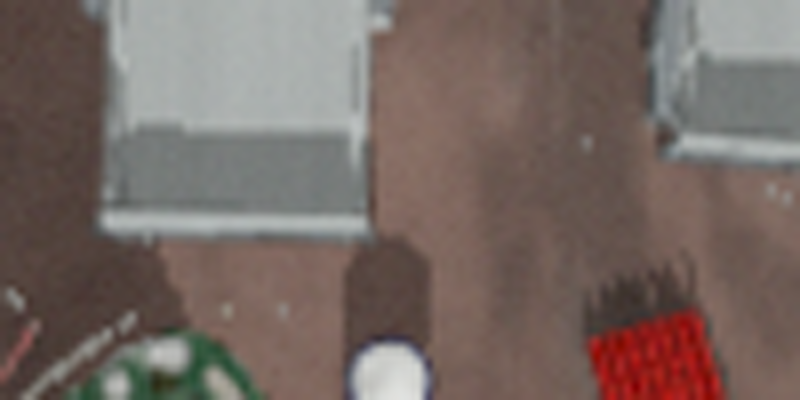

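```bash
python3 - <<'E'
from h import *
p=shot('top')
def g(o,c,z): return ray(p,((c[0]+.5)/8-.5+o[0],(c[1]+.5)/8-.5+o[1]),z)
for nm,o,a,b in [('sink',(235,125),(127,535),(402,497)),('spare',(295,200),(101,218),(370,220))]:
    A,B=g(o,a,.064),g(o,b,.064); d=A-B
    print(nm,A.round(4),B.round(4),((A+B)/2).round(4),np.linalg.norm(d).round(4),'yaw',np.degrees(np.arctan2(-d[0],d[1])).round(2))
for nm,o,l in [('sinkunit',(235,125),[(58,125),(347,82),(408,478),(115,520)])]:
    print(nm,[g(o,c,.042).round(4)[:2] for c in l])
print('sink items',[g((235,125),c,.044).round(3)[:2] for c in [(205,172),(320,172),(320,330),(205,335)]])
for c in [(380,370)]: print('cap',g((295,200),c,.06).round(3))
for c in [(180,330),(250,370),(60,340)]: print('pile',g((295,200),c,.0).round(3), g((295,200),c,.05).round(3))
print(manip.get_obs()['position'])
print(R.from_quat(manip.get_obs()['ee_rot']).as_matrix().round(3))
E
```

```text
sink [0.6165 0.2342 0.064 ] [0.6294 0.1224 0.064 ] [0.623  0.1783 0.064 ] 0.1125 yaw 6.58
spare [0.498  0.0521 0.064 ] [ 0.4949 -0.0555  0.064 ] [ 0.4964 -0.0017  0.064 ] 0.1077 yaw -1.67
sinkunit [array([0.7921, 0.2662]), array([0.8072, 0.1455]), array([0.6403, 0.122 ]), array([0.6257, 0.2428])]
sink items [array([0.77 , 0.205]), array([0.769, 0.157]), array([0.702, 0.157]), array([0.702, 0.205])]
cap [ 0.435 -0.058  0.06 ]
pile [0.454 0.023 0.   ] [0.453 0.022 0.05 ]
pile [ 0.437 -0.005  0.   ] [ 0.436 -0.006  0.05 ]
pile [0.451 0.073 0.   ] [0.45 0.07 0.05]
[0.13805938 0.60959532 0.23936198]
[[-0.975  0.221 -0.   ]
 [ 0.221  0.975  0.   ]
 [ 0.     0.    -1.   ]]
```

Request:
arm_command --targets "0 0 0 0 0 -0.1; 0 0 0 0 0 -0.09" --grip 0

```text
clock: 1.5
position: [0.1381, 0.6096, 0.2393]
ee_rot: [0.015, 1.0, -0.0, 0.0]
ft_force: [-0.2, -0.2, 0.6]
grip_width: 0.604
```

```bash
cat >> h.py <<'E'
def to(*tgts):
    o=manip.get_obs(); M=R.from_quat(o['ee_rot']).as_matrix(); q=o['position']
    print('t',o['clock'],'pos',q.round(4),'F',np.round(o['ft_force'],1),'g',round(o['grip_width'],2),'yaw(ytool)',np.degrees(np.arctan2(-M[0,1],M[1,1])).round(2),'zt',M[:,2].round(3))
    for t in tgts:
        d=M.T@(np.array(t)-q)*1000; n=int(np.ceil(np.abs(d).max()/60)); print(t,'tot',d.round(1),'n',n,'row',(d/n).round(1)); q=np.array(t)
E
python3 - <<'E'
from h import *
to((.45,.35,.24),(.44,-.012,.24))
E
```

```text
t 1.5 pos [0.1381 0.6096 0.2393] F [-0.2 -0.2  0.6] g 0.6 yaw(ytool) -1.7 zt [ 0. -0. -1.]
(0.45, 0.35, 0.24) tot [-319.5 -250.2   -0.7] n 6 row [-53.3 -41.7  -0.1]
(0.44, -0.012, 0.24) tot [  -0.8 -362.1    0. ] n 7 row [ -0.1 -51.7   0. ]
```

Request:
arm_command --targets "-53 -42 0 0 0 0; -53 -42 0 0 0 0; -53 -42 0 0 0 0; -53 -42 0 0 0 0; -53 -42 0 0 0 0"

```text
clock: 2.12
position: [0.3779, 0.4061, 0.2396]
ee_rot: [0.016, 1.0, 0.0, 0.0]
ft_force: [0.5, 1.5, -0.4]
grip_width: -0.002
```

Request:
arm_command --targets "-53 -42 0 0 0 0; 0 -52 0 0 0 0; 0 -52 0 0 0 0; 0 -52 0 0 0 0; 0 -52 0 0 0 0"

```text
clock: 2.75
position: [0.4172, 0.1576, 0.2395]
ee_rot: [0.016, 1.0, 0.0, 0.0]
ft_force: [-0.2, -0.5, 0.7]
grip_width: 0.002
```

Request:
arm_command --targets "0 -52 0 0 0 0; 0 -52 0 0 0 0; 0 -40 0 0 0 0;0 0 0 0 0 0"

```text
clock: 3.25
position: [0.4126, 0.0128, 0.2397]
ee_rot: [0.019, 1.0, 0.0, 0.0]
ft_force: [0.1, 1.0, -0.1]
grip_width: 0.005
```

```bash
python3 - <<'E'
from h import *
p=shot('wrist','w1.png'); shot('top','top2.png'); 
to((.455,-.012,.24),(.455,-.012,.045))
for k in ['spare_lip','spare_front','capacitor']:
        for d in manip.search_frame(p,k)[:2]:
            w=c2w(p,d['xyz']); print(k,round(d['p'],2),w.round(3),proj(p,w).round()[0])
L=np.array([.4964,-.0017,.064]);print(proj(p,[L+[.002,.055,0],L+[-.002,-.055,0]]).round())
E
```

```text
t 3.35 pos [0.4127 0.0157 0.2395] F [-0.1  0.8  0.1] g -0.0 yaw(ytool) -1.9 zt [ 0.     0.001 -1.   ]
(0.455, -0.012, 0.24) tot [-43.2 -26.3  -0.5] n 1 row [-43.2 -26.3  -0.5]
(0.455, -0.012, 0.045) tot [ 1.00e-01 -1.00e-01  1.95e+02] n 4 row [ 0.  -0.  48.7]
spare_lip 0.57 [ 0.491 -0.012  0.028] [299. 235.]
spare_lip 0.46 [ 0.609 -0.24   0.045] [142. 322.]
spare_front 0.93 [ 0.491 -0.009  0.036] [301. 238.]
spare_front 0.57 [ 0.492 -0.397  0.018] [ 21. 242.]
capacitor 0.75 [ 0.427 -0.058  0.058] [255. 196.]
[[351. 251.]
 [261. 251.]]
```

View pics/w1.png

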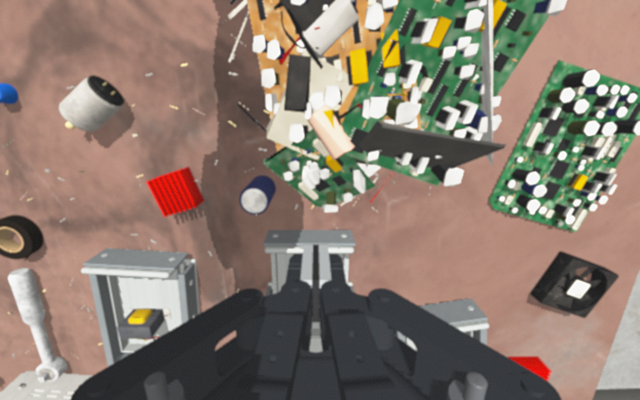

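```bash
python3 - <<'E'
import cv2
i=cv2.imread('pics/w1.png')
cv2.imwrite('pics/w1c.png',cv2.resize(i[170:270,230:390],None,fx=5,fy=5,interpolation=cv2.INTER_CUBIC))
E
```

```text
(no output)
```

View pics/w1c.png

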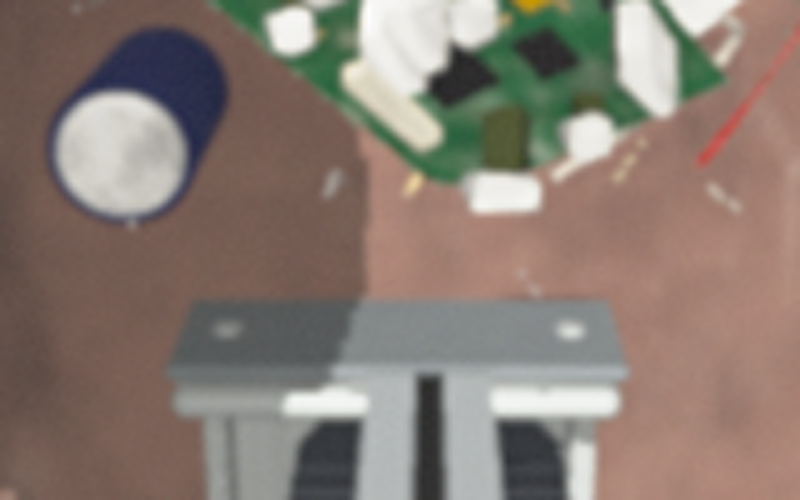

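Request:
arm_command --targets "-53 -26 0 0 0 0; 0 0 0 0 0 0; 0 0 60 0 0 0; 0 0 60 0 0 0; 0 0 0 0 0 0"

```text
clock: 4.12
position: [0.4617, -0.0118, 0.1164]
ee_rot: [0.016, 1.0, -0.001, -0.004]
ft_force: [0.9, 0.0, 1.6]
grip_width: 0.003
```

```bash
python3 - <<'E'
from h import *
p=shot('wrist','w2.png')
to((.466,-.012,.12),(.466,-.012,.044))
print(proj(p,[[.49,0,.054],[.466,-.012,.036]]))
E
```

```text
t 4.175 pos [ 0.4638 -0.0118  0.1192] F [ 0.  -0.   0.8] g -0.0 yaw(ytool) -1.83 zt [-0.003 -0.001 -1.   ]
(0.466, -0.012, 0.12) tot [-2.2 -0.1 -0.8] n 1 row [-2.2 -0.1 -0.8]
(0.466, -0.012, 0.044) tot [-0.2  0.1 76. ] n 2 row [-0.1  0.  38. ]
[[332.14093298 256.16346946]
 [315.79188731 219.32704203]]
```

View pics/w2.png

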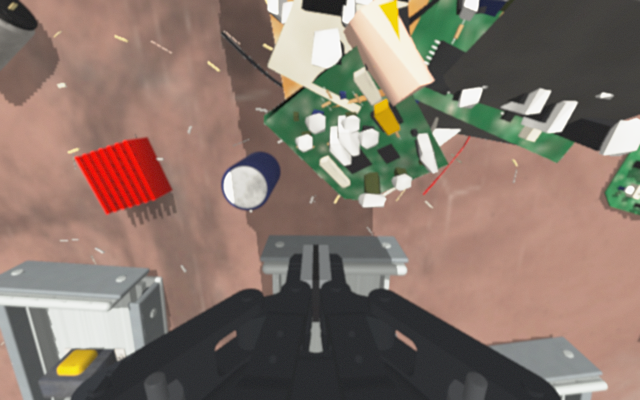

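Request:
arm_command --targets "0 0 40 0 0 0; 0 0 35 0 0 0; 0 0 0 0 0 0"

```text
clock: 4.55
position: [0.465, -0.0118, 0.0452]
ee_rot: [0.016, 1.0, 0.0, -0.0]
ft_force: [0.1, -0.6, 0.9]
grip_width: -0.002
```

```bash
python3 - <<'E'
from h import *
shot('wrist','w3.png');shot('scene','s3.png')
to((.48,-.012,.044))
E
```

```text
t 4.65 pos [ 0.4664 -0.0119  0.0468] F [ 0.6  0.5 -0.7] g -0.0 yaw(ytool) -1.86 zt [ 0.003  0.001 -1.   ]
(0.48, -0.012, 0.044) tot [-13.5   0.3   2.8] n 1 row [-13.5   0.3   2.8]
```

View pics/w3.png

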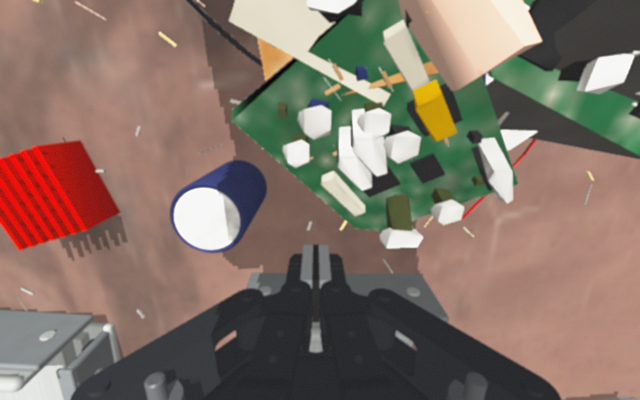

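Request:
arm_command --targets "-10 0 3 0 0 0; -10 0 0 0 0 0; -10 0 0 0 0 0; -10 0 0 0 0 0; 0 0 0 0 0 0"

```text
clock: 5.28
position: [0.5058, -0.0138, 0.0413]
ee_rot: [0.016, 1.0, -0.0, 0.0]
ft_force: [-0.3, 0.3, -0.5]
grip_width: 0.004
```

Request:
arm_command --targets "-10 0 0 0 0 0; -8 0 0 0 0 0; -8 0 0 0 0 0; 0 0 0 0 0 0"

```text
clock: 5.78
position: [0.5318, -0.0144, 0.0414]
ee_rot: [0.016, 1.0, 0.0, 0.001]
ft_force: [0.1, -0.7, 0.1]
grip_width: 0.001
```

```bash
python3 - <<'E'
from h import *
p=shot('top','t4.png'); i=p['frame'][:,:,::-1]
cv2.imwrite('pics/t4c.png',cv2.resize(i[120:250,290:420],(780,780)[:2],interpolation=2)[:600])
shot('scene','s4.png'); i=cv2.imread('pics/s4.png');cv2.imwrite('pics/s4c.png',cv2.resize(i[150:270,270:430],None,fx=5,fy=5,interpolation=2))
E
```

```text
(no output)
```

View pics/s4c.png

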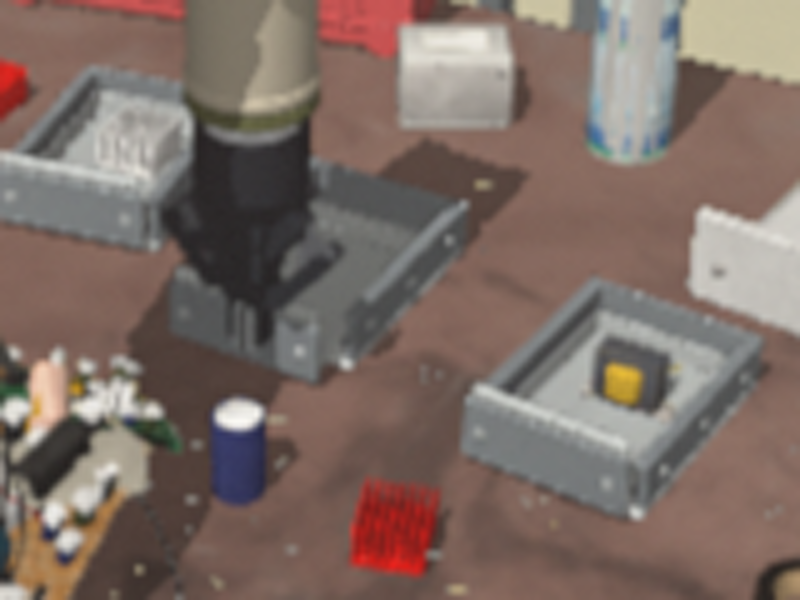

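The fingers are on the front plate at crop (255,320), and the tray is most of the way in. I'll keep pushing in small steps.

Request:
arm_command --targets "-6 0 0 0 0 0; -5 0 0 0 0 0; -3 0 0 0 0 0"

```text
clock: 6.25
position: [0.545, -0.0149, 0.0413]
ee_rot: [0.016, 1.0, 0.0, -0.0]
ft_force: [-2.1, -0.1, 2.4]
grip_width: 0.001
```

Request:
arm_command --targets "-4 0 0 0 0 0; -3 0 0 0 0 0"

```text
clock: 6.5
position: [0.552, -0.0152, 0.0413]
ee_rot: [0.016, 1.0, 0.0, 0.0]
ft_force: [-2.0, 0.6, 1.7]
grip_width: 0.004
```

Request:
arm_command --targets "-3 0 0 0 0 0; -3 0 0 0 0 0"

```text
clock: 6.75
position: [0.5579, -0.0155, 0.0413]
ee_rot: [0.016, 1.0, 0.0, 0.0]
ft_force: [-2.0, -0.6, 2.2]
grip_width: -0.0
```

Request:
arm_command --targets "-3 0 0 0 0 0; -2 0 0 0 0 0"

```text
clock: 7.0
position: [0.5596, -0.0156, 0.0408]
ee_rot: [0.017, 1.0, 0.0, -0.004]
ft_force: [-24.1, 1.5, 18.6]
grip_width: 0.002
```

Request:
arm_command --targets "-2 0 0 0 0 0; -2 0 0 0 0 0"

```text
clock: 7.25
position: [0.5597, -0.0156, 0.0404]
ee_rot: [0.017, 1.0, 0.001, -0.008]
ft_force: [-42.9, 2.1, 38.5]
grip_width: -0.001
```

Request:
arm_command --targets "-2 0 0 0 0 0; -2 0 0 0 0 0"

```text
clock: 7.5
position: [0.5598, -0.0157, 0.0401]
ee_rot: [0.017, 1.0, 0.001, -0.012]
ft_force: [-65.5, 3.4, 58.1]
grip_width: -0.005
```

It hit the stop at x≈0.5596 and the force rose. I'll back off now.

Request:
arm_command --targets "4 0 0 0 0 0; 4 0 0 0 0 0; 10 0 0 0 0 0; 10 0 0 0 0 0"

```text
clock: 8.0
position: [0.5428, -0.0149, 0.0415]
ee_rot: [0.016, 1.0, -0.0, 0.001]
ft_force: [-0.4, -0.3, 0.1]
grip_width: -0.002
```

Request:
arm_command --targets "0 0 -60 0 0 0; 0 0 -60 0 0 0; 0 0 -60 0 0 0; 0 0 0 0 0 0"

```text
clock: 8.5
position: [0.5451, -0.0151, 0.2264]
ee_rot: [0.017, 1.0, 0.001, 0.005]
ft_force: [0.3, -0.2, 0.8]
grip_width: -0.0
```

```bash
python3 - <<'E'
from h import *
p=shot('top','t5.png'); q=shot('scene','s5.png'); i=cv2.imread('pics/s5.png');cv2.imwrite('pics/s5c.png',cv2.resize(i[150:270,230:430],None,fx=4,fy=4,interpolation=2))
w=shot('wrist','w5.png')
for pp in (w,):
  for k in ['spare_lip','sink_lip','sink_front','finned_sink']:
    for d in manip.search_frame(pp,k)[:2]:
            W=c2w(pp,d['xyz']); print(k,round(d['p'],2),W.round(3),proj(pp,W).round()[0])
to((.59,.17,.21))
E
```

```text
spare_lip 0.74 [0.609 0.006 0.01 ] [333. 225.]
sink_lip 0.66 [0.671 0.204 0.017] [480. 265.]
sink_front 0.76 [0.67  0.205 0.016] [480. 264.]
finned_sink 0.98 [0.754 0.34  0.024] [570. 317.]
finned_sink 0.79 [0.724 0.191 0.039] [473. 309.]
t 8.85 pos [ 0.5422 -0.0149  0.2201] F [ 0.2 -0.3 -0.1] g -0.0 yaw(ytool) -1.88 zt [-0.002 -0.    -1.   ]
(0.59, 0.17, 0.21) tot [-41.8 186.4   9.9] n 4 row [-10.4  46.6   2.5]
```

View pics/s5c.png

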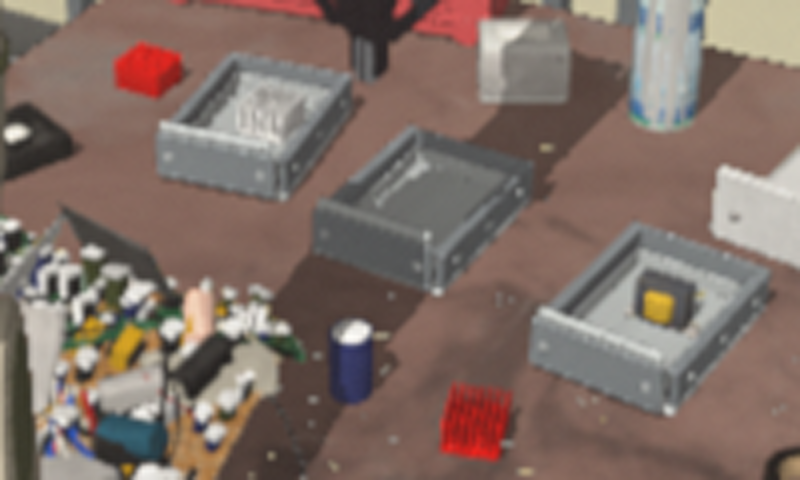

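View pics/w5.png

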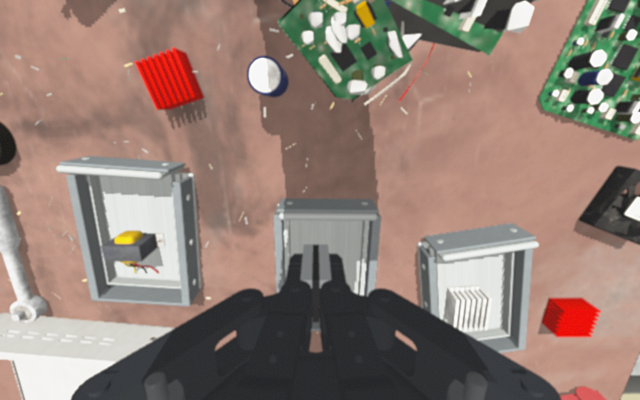

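The empty tray is home, flush like the others. Next I move over the tray with the silver sink, at wrist (470,310), and turn to its yaw.

Request:
arm_command --targets "-10 47 0 0 0 0; -10 47 0 0 0 0; -10 47 0 0 0 0; -4 47 0 0 0 -0.08; 0 0 0 0 0 -0.08"

```text
clock: 9.48
position: [0.5819, 0.1768, 0.2196]
ee_rot: [-0.068, 0.998, 0.0, -0.001]
ft_force: [-0.7, -0.7, -0.9]
grip_width: -0.002
```

Request:
arm_command --targets "0 0 0 0 0 0; 0 0 0 0 0 0"

```text
clock: 9.72
position: [0.5829, 0.1709, 0.221]
ee_rot: [-0.062, 0.998, -0.0, -0.0]
ft_force: [0.6, -0.0, 0.1]
grip_width: 0.0
```

```bash
python3 - <<'E'
from h import *
w=shot('wrist','w6.png')
for k in ['sink_lip','sink_front','finned_sink']:
    for d in manip.search_frame(w,k)[:2]:
            W=c2w(w,d['xyz']); print(k,round(d['p'],2),W.round(3),proj(w,W).round()[0])
print(proj(w,[[.6165,.2342,.064],[.6294,.1224,.064]]))
to((.59,.17,.21))
cv2.imwrite('pics/w6c.png',cv2.resize(w['frame'][180:320,200:420,::-1],None,fx=3.6,fy=3.6,interpolation=2))
E
```

```text
sink_lip 0.95 [0.654 0.196 0.021] [328. 235.]
sink_lip 0.49 [ 0.616 -0.176  0.026] [ 20. 171.]
sink_front 0.62 [0.653 0.198 0.015] [330. 233.]
finned_sink 0.77 [0.739 0.352 0.019] [430. 302.]
finned_sink 0.77 [ 0.449 -0.15   0.015] [25. 15.]
[[368.70667851 224.51943123]
 [266.97768201 223.49097864]]
t 9.925 pos [0.5829 0.1713 0.2214] F [ 0.2 -0.4  0.1] g 0.0 yaw(ytool) 7.2 zt [ 0.  0. -1.]
(0.59, 0.17, 0.21) tot [-6.8 -2.2 11.4] n 1 row [-6.8 -2.2 11.4]
```

View pics/w6c.png

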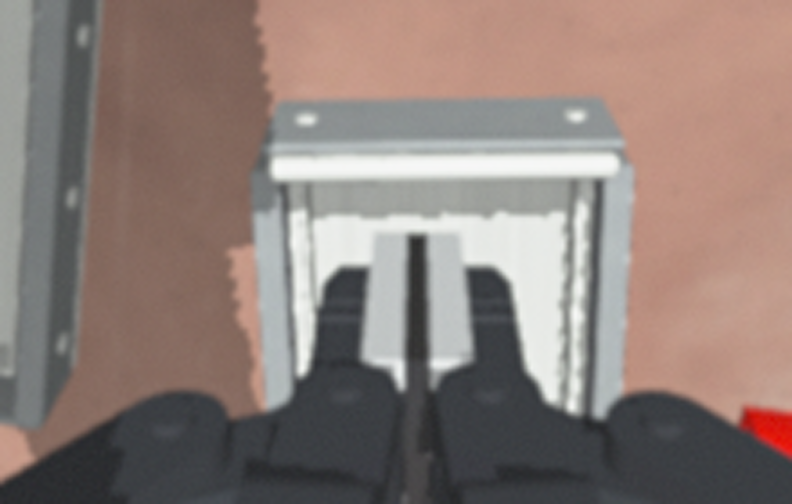

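```bash
python3 - <<'E'
from h import *
w=shot('wrist')
A,B=ray(w,(371.3,225.3),.064),ray(w,(275,226.2),.064);m=(A+B)/2;d=A-B
yaw=np.arctan2(-d[0],d[1]);print(A,B,m,np.linalg.norm(d),np.degrees(yaw))
yaw=np.radians(7.4);x=np.array([np.cos(yaw),np.sin(yaw),0])
for off in (.020,.024): t=m+x*off; print(t)
t=m+x*.022
to((t[0],t[1],.22),(t[0],t[1],.12),(t[0],t[1],.048))
E
```

```text
[0.61722281 0.23797303 0.064     ] [0.63186178 0.13208915 0.064     ] [0.6245423  0.18503109 0.064     ] 0.10689105321375214 7.871525052984556
[0.64437572 0.187607   0.064     ]
[0.64834241 0.18812219 0.064     ]
t 9.975 pos [0.5829 0.1715 0.2214] F [ 0.5 -1.   0.3] g -0.0 yaw(ytool) 7.22 zt [ 0.  0. -1.]
(np.float64(0.6463590628155038), np.float64(0.1878645938594825), 0.22) tot [-65.    8.3   1.4] n 2 row [-32.5   4.1   0.7]
(np.float64(0.6463590628155038), np.float64(0.1878645938594825), 0.12) tot [  0.  -0. 100.] n 2 row [ 0. -0. 50.]
(np.float64(0.6463590628155038), np.float64(0.1878645938594825), 0.048) tot [ 0. -0. 72.] n 2 row [ 0. -0. 36.]
```

Request:
arm_command --targets "-34 4 0 0 0 0; -33 4 0 0 0 0; 0 0 50 0 0 0; 0 0 50 0 0 0; 0 0 0 0 0 0"

```text
clock: 10.6
position: [0.6458, 0.1876, 0.1175]
ee_rot: [-0.063, 0.998, -0.001, -0.004]
ft_force: [-0.8, 0.5, 0.4]
grip_width: -0.002
```

```bash
python3 - <<'E'
from h import *
w=shot('wrist','w7.png')
to((.648,.1878,.12),(.648,.1878,.046))
q=shot('scene'); cv2.imwrite('pics/s7c.png',cv2.resize(q['frame'][130:230,230:390,::-1],None,fx=5,fy=5,interpolation=2))
E
```

```text
t 10.65 pos [0.6477 0.188  0.1209] F [0.2 0.2 0.5] g 0.0 yaw(ytool) 7.27 zt [-0.002 -0.001 -1.   ]
(0.648, 0.1878, 0.12) tot [-0.3 -0.2  0.9] n 1 row [-0.3 -0.2  0.9]
(0.648, 0.1878, 0.046) tot [-0.2  0.  74. ] n 2 row [-0.1  0.  37. ]
```

View pics/w7.png

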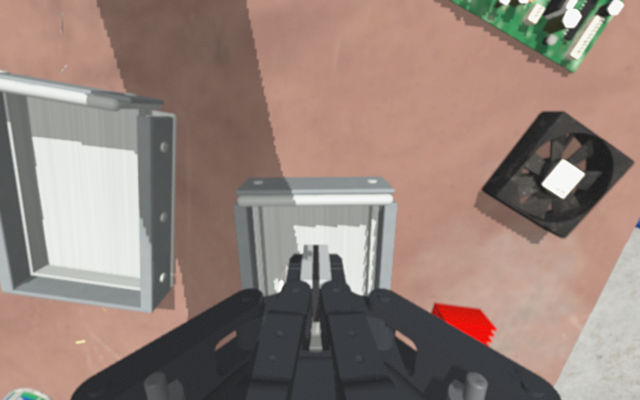

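View pics/s7c.png

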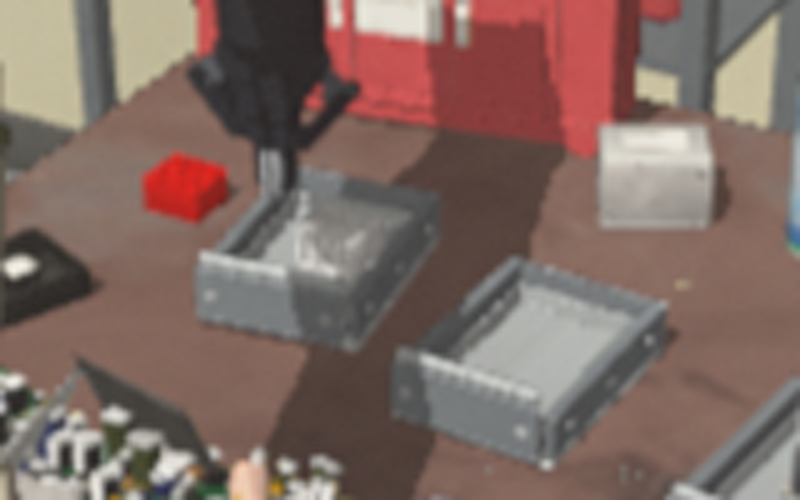

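```bash
python3 - <<'E'
from h import *
w=shot('wrist')
print(ray(w,(316,200),.064), np.linalg.norm(ray(w,(237,201),.064)-ray(w,(395,199.5),.064)), proj(w,[[.648,.188,.064],[.637,.187,.064]]))
E
```

```text
[0.63082168 0.18618224 0.064     ] 0.11287719678131596 [[315.44793814 222.43572778]
 [316.023644   208.23300865]]
```

Request:
arm_command --targets "0 0 30 0 0 0; 0 0 30 0 0 0; 0 0 14 0 0 0; 0 0 0 0 0 0"

```text
clock: 11.25
position: [0.6487, 0.1884, 0.0482]
ee_rot: [-0.064, 0.998, 0.0, 0.0]
ft_force: [0.1, 0.7, 0.1]
grip_width: 0.006
```

```bash
python3 - <<'E'
from h import *
to((.648,.1878,.046))
q=shot('scene'); cv2.imwrite('pics/s8c.png',cv2.resize(q['frame'][130:230,230:390,::-1],None,fx=5,fy=5,interpolation=2))
E
```

```text
t 11.25 pos [0.6487 0.1884 0.0482] F [0.1 0.7 0.1] g 0.01 yaw(ytool) 7.29 zt [ 0.001  0.    -1.   ]
(0.648, 0.1878, 0.046) tot [ 0.8 -0.5  2.2] n 1 row [ 0.8 -0.5  2.2]
```

View pics/s8c.png

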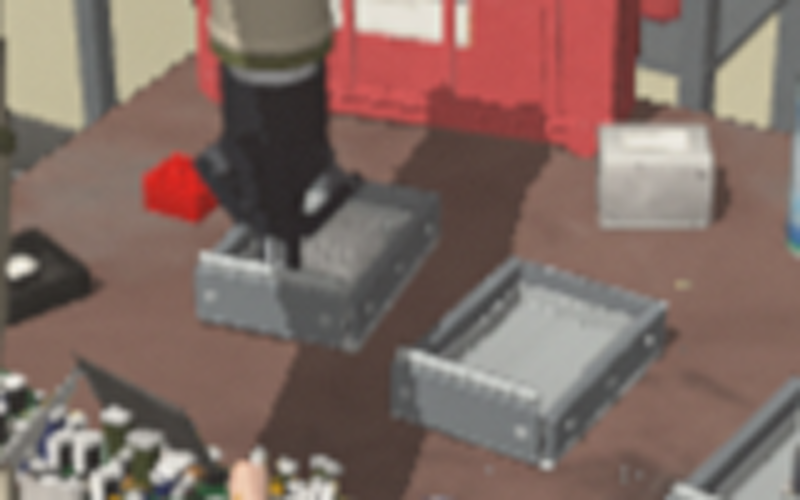

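The fingertips are behind the lip. I start a gentle draw.

Request:
arm_command --targets "2 0 4 0 0 0; 3 0 0 0 0 0; 4 0 0 0 0 0; 5 0 0 0 0 0; 6 0 0 0 0 0"

```text
clock: 11.92
position: [0.6286, 0.1857, 0.0437]
ee_rot: [-0.063, 0.998, 0.0, 0.001]
ft_force: [2.5, -0.4, 1.8]
grip_width: 0.001
```

Request:
arm_command --targets "7 0 0 0 0 0; 7 0 0 0 0 0; 7 0 0 0 0 0; 6 0 0 0 0 0; 5 0 0 0 0 0"

```text
clock: 12.55
position: [0.5963, 0.1816, 0.0432]
ee_rot: [-0.064, 0.998, -0.0, -0.0]
ft_force: [1.6, -1.5, 1.2]
grip_width: 0.0
```

```bash
python3 - <<'E'
from h import *
to((.55,.175,.043))
q=shot('scene'); cv2.imwrite('pics/s9c.png',cv2.resize(q['frame'][130:230,230:390,::-1],None,fx=5,fy=5,interpolation=2))
E
```

```text
t 12.55 pos [0.5963 0.1816 0.0432] F [ 1.6 -1.5  1.2] g 0.0 yaw(ytool) 7.29 zt [-0. -0. -1.]
(0.55, 0.175, 0.043) tot [46.7 -0.7  0.3] n 1 row [46.7 -0.7  0.3]
```

View pics/s9c.png

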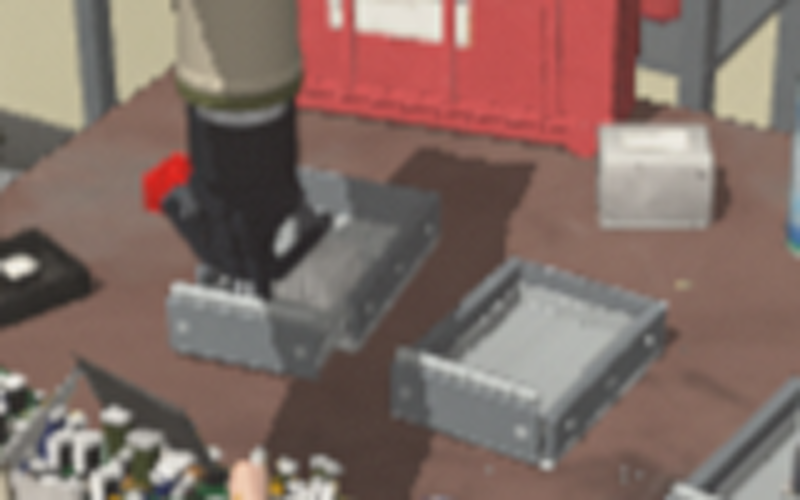

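Request:
arm_command --targets "5 0 0 0 0 0; 7 0 0 0 0 0; 7 0 0 0 0 0; 7 0 0 0 0 0; 5 0 0 0 0 0"

```text
clock: 13.22
position: [0.5654, 0.1776, 0.0432]
ee_rot: [-0.064, 0.998, -0.0, -0.0]
ft_force: [2.1, -1.2, -1.1]
grip_width: -0.002
```

Request:
arm_command --targets "5 0 0 0 0 0; 4 0 0 0 0 0; 3 0 0 0 0 0"

```text
clock: 13.6
position: [0.5539, 0.1762, 0.0433]
ee_rot: [-0.064, 0.998, 0.0, 0.0]
ft_force: [3.1, -1.5, -0.7]
grip_width: 0.003
```

Request:
arm_command --targets "3 0 0 0 0 0; 2 0 0 0 0 0"

```text
clock: 13.85
position: [0.549, 0.1756, 0.0433]
ee_rot: [-0.064, 0.998, 0.0, 0.0]
ft_force: [2.5, -1.6, -1.3]
grip_width: -0.004
```

Request:
arm_command --targets "3 0 0 0 0 0; 2 0 0 0 0 0"

```text
clock: 14.1
position: [0.544, 0.175, 0.0433]
ee_rot: [-0.064, 0.998, 0.0, 0.0]
ft_force: [5.9, -1.1, -1.2]
grip_width: -0.001
```

Request:
arm_command --targets "2 0 0 0 0 0; 2 0 0 0 0 0"

```text
clock: 14.35
position: [0.5438, 0.1749, 0.0439]
ee_rot: [-0.063, 0.998, 0.0, 0.004]
ft_force: [26.3, 1.9, -19.9]
grip_width: -0.001
```

The stop is reached: force rose to 26 N with no further motion. Next I unload, lift clear and check.

Request:
arm_command --targets "-4 0 0 0 0 0; -5 0 0 0 0 0; 0 0 0 0 0 0"

```text
clock: 14.72
position: [0.5489, 0.1758, 0.0431]
ee_rot: [-0.064, 0.998, 0.0, -0.0]
ft_force: [-0.8, 0.7, -0.1]
grip_width: 0.0
```

Request:
arm_command --targets "0 0 -40 0 0 0; 0 0 -60 0 0 0; 0 0 -60 0 0 0; 0 0 -20 0 0 0; 0 0 0 0 0 0"

```text
clock: 15.35
position: [0.5495, 0.176, 0.2247]
ee_rot: [-0.064, 0.998, 0.001, 0.001]
ft_force: [0.2, 0.0, -0.4]
grip_width: -0.0
```

Request:
arm_command --targets "40 40 0 0 0 0; 50 50 0 0 0 0; 40 50 0 0 0 0; 40 50 0 0 0 0; 0 0 0 0 0 0"

```text
clock: 15.98
position: [0.3603, 0.3385, 0.2215]
ee_rot: [-0.068, 0.998, -0.001, -0.001]
ft_force: [-0.0, -1.1, 0.8]
grip_width: -0.001
```

```bash
python3 - <<'E'
from h import *
to((.55,.175,.043))
p=shot('top','t10.png');q=shot('scene','s10.png')
cv2.imwrite('pics/s10c.png',cv2.resize(q['frame'][130:280,220:440,::-1],None,fx=3.6,fy=3.6,interpolation=2))
cv2.imwrite('pics/t10c.png',cv2.resize(p['frame'][130:260,190:470,::-1],None,fx=2.8,fy=2.8,interpolation=2))
for k in ['finned_sink','sink_lip','coil','capacitor','tape_roll','case_fan']:
    for d in manip.search_frame(p,k)[:3]:
            W=c2w(p,d['xyz']); print(k,round(d['p'],2),W.round(3),proj(p,W).round()[0])
E
```

```text
t 15.975 pos [0.3603 0.3385 0.2215] F [-0.  -1.1  0.8] g -0.0 yaw(ytool) 7.79 zt [-0.003 -0.001 -1.   ]
(0.55, 0.175, 0.043) tot [-166.3 -187.6  178.1] n 4 row [-41.6 -46.9  44.5]
finned_sink 0.6 [0.637 0.172 0.039] [270. 186.]
finned_sink 0.5 [0.764 0.341 0.019] [221. 150.]
finned_sink 0.46 [ 0.433 -0.173  0.021] [377. 246.]
sink_lip 0.89 [0.597 0.181 0.011] [269. 199.]
coil 0.62 [ 0.622 -0.253  0.049] [400. 187.]
coil 0.31 [0.637 0.168 0.037] [272. 186.]
coil 0.28 [ 0.436 -0.063  0.057] [344. 246.]
capacitor 0.44 [ 0.429 -0.064  0.059] [344. 248.]
tape_roll 0.74 [ 0.488 -0.414  0.019] [450. 227.]
tape_roll 0.32 [0.6   0.184 0.017] [268. 198.]
case_fan 0.85 [0.595 0.383 0.019] [208. 201.]
case_fan 0.72 [0.594 0.176 0.016] [270. 200.]
```

View pics/s10c.png

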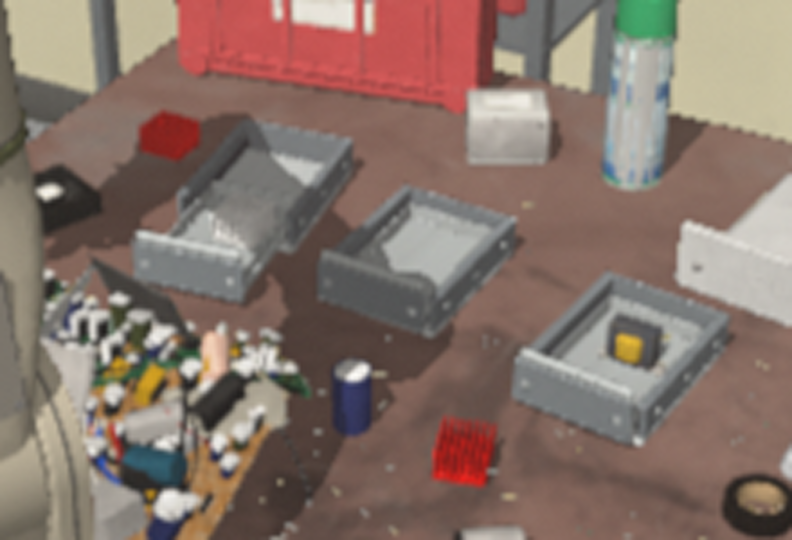

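View pics/t10c.png

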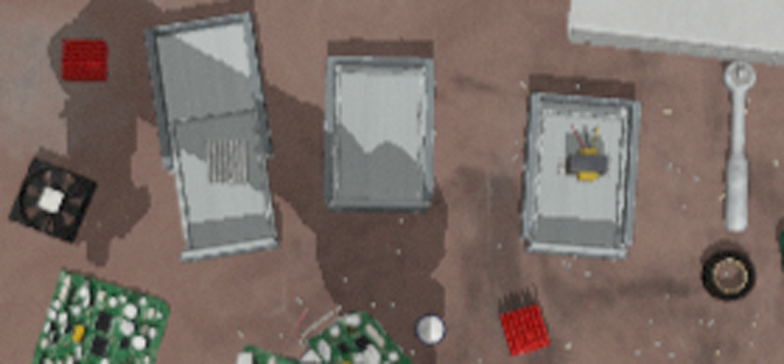

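The views show the sink tray fully out with the silver sink aboard, the empty tray home, and the coil tray and loose items unmoved. The sink moved about 95 mm.

```bash
python3 -c "
from workcell import manip
print(manip.hand_in())"
```

```text
the job is handed in; nothing more can be done
None
```

I finished both steps in the order asked and handed the job in at about 16 s of the 45 s allowed. No verdict was reported.

- **Empty tray:** I pushed it home with closed fingers on its front plate until it met the stop at TCP x ≈ 0.560. Because I sent the last small steps without checking between them, the push peaked at about 88 N at the wrist. That is under the 120 N limit but firmer than needed. The picture afterwards shows the tray flush in its unit.
- **Heat sink tray:** I hooked the closed fingertips behind the lip and drew it out until it stopped moving and the force rose to about 33 N.
- **Heat sink:** It came out with the tray, about 95 mm by the network's estimate (x 0.732 to 0.637). That fits a 100 mm stroke if the tray began a few mm out.
- **Last checks:** The transformer tray, transformer, capacitor, tape roll and fan read within 7 mm of where they started, about what the network scatters by. The robot was clear of everything at hand-in.
- **Disagreements between measurements:** Two wrist pictures put the heat sink tray's lip 6 mm apart (x 0.625 and 0.631). In the last picture the networks also gave some wrong labels, such as calling that tray a fan; I ignored these after checking the image.

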